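# Put the butter away in a cold box with a folding lid stay

## Robot

A 6-joint arm with a two-finger parallel gripper is mounted at the origin on a cart in front of the work surface, level with it; the furniture and walls round the work are solid. World frame = base frame: x ahead of the robot, y to its left, z up, the work surface at z = 0. Lengths are in mm, angles in rad, forces in N, time in s.
With the tool pointing down it reaches from about 300 to 850 mm from the base axis. Payload 5.4 kg.
Tool frame: the origin (TCP) lies at the very end of the fingers, on their centre line; the grasp point (between the pads) lies 19 mm behind it; z points along the fingers, y is the line along which they close (so a half turn about z gives the same grasp; the last joint's range is limited). The gripper opens to 85 mm and grips with 20 to 120 N. Pads are 22 mm wide; open, the fingers measure 114 mm over their backs; the gripper's body (76 mm by 85 mm) begins 54 mm behind the grasp point. The pads swing forward as they close: fully open they stand 13 mm farther back than shut.
Start: joints at [-1.518, 0.158, 1.597, -0, 1.386, -0.21], TCP at [149.353, -555.247, 231.299] pointing down, gripper open.
Joint ranges: [-2.91, 2.91], [-0.94, 2.29], [0.18, 2.7], [-1.29, 4.43], [0.17, 2.64], [-3, 3]. Speed limits (rad/s): [2.57, 2.57, 3.14, 3.14, 3.14, 3.14].

## Interface

Orientations are given as a rotation vector (axis times angle).
In Python, from station import env gives the robot as it stands.
- The arm moves only by the tool play_rows, never from a script. Its argument "increments" is a list of rows, each a list of 3 entries, a list of its own where there are three numbers: the turn, a rotation vector about the tool's x, y, z in rad, then the shift along the tool's x, y, z in m, then the gripper's target within -1 to 1 (shut at 1, half-way at 0, fully open at -1). In form: [[[ax, ay, az], [x, y, z], jaw], ...]. A call has 1 to 10 rows; each row shifts and turns the commanded pose from where the row before left it, along the tool's axes as they then stand; what a row does not reach is not made up. A row lasts 1/8 s, in which the tool goes at most 62.5 mm and 10.7 degrees, less where a joint would pass 70% of its speed; a pose out of reach is approached as far as the arm can. A call with a gripper value outside its range is refused whole. The fingers move at their own pace and stop on an object; "grip_force" is the grip in N (left out, the last holds). Time passes only in rows, so rows that do not move let the fingers close. It gives the time, the measured TCP pose, the force, the opening and the grip force at its end, in the units of the state.
- env.observe(): the state, without advancing time (a new reading comes with each control period).
- env.get_image(name): name is "scene" or "side" or "wrist"; returns the picture (400x640x3 uint8, red, green, blue); there is no depth.
- env.calibration(name): a dict with "fx", "fy", "cx", "cy" (pixels), "dist_coeffs" ([k1, k2, p1, p2, k3] as OpenCV has them; the pictures are not rectified), "position" and "rotation" of the camera in the world; the wrist camera has in their place "hand_eye" (4x4, takes a point from camera to tool coordinates, whose origin is the TCP and whose axes are the flange's). Camera axes: x right, y down, z forward; pixel columns grow to the right and rows downward; lengths in mm; the calibration is good to about 2 mm. A picture is of the moment at which its call begins: read the wrist's pose just before it. calibration takes no time and is no camera call.
- env.finish_job(): hands the job in; it is judged then, once.
Trained networks look in the newest picture that a camera, given by its name, has taken for a name from the list of things; names that differ only in an ending like _2 or _b are one class to them, and where a whole thing is asked for, a point or a joint stands for the part that bears it (a point fixed in the world has none). Each returns a list of dicts, best first, with "p" (0 to 1); they miss things now and then, are a little off and sometimes report something else, mostly with a low value. They report only what shows in the picture. A call takes as long as a camera call.
- env.regions_of(target, camera): "mask" (400x640 bool, what is visible of it) and "rect" ([left, top, width, height] as shares, 0 to 1, of the picture: columns of its width, rows of its height, round what is visible of it).
- env.place_of(target, camera): "location" ([column, row] as shares, 0 to 1, of the picture: columns of its width, rows of its height: a listed point, or the origin of a listed thing).
The state is a dict: "clock": time; "joint_positions": joint angles; "joint_vel": joint speeds; "tau": joint torques, N m; "eef_pos": TCP position; "orientation": TCP orientation; "ft_force": force on the tool from outside, world axes, zero at the start; "ft_torque": the same for the moment, N m; "finger_gap": finger opening in mm; "grip_force": force on a finger pad.
Only numpy, scipy, OpenCV 4.12 (cv2) and the standard library are available. Lean on these libraries where they do the work, as an engineer would, in place of code of your own. Each camera call takes 0.05 s, during which the arm holds its last target. There are 200 camera calls.

## Task

Put the block of butter away in the steel cold box. Raise the box's lid and lock its folding stay by pushing the knee straight and through to its stop, so that the lid stands propped on its own; lay the butter flat on the floor of the box without dropping it. Then break the knee of the stay and lower the lid gently, without letting it fall, until it is fully shut, and leave the other things on the worktop where they stand.

Things in the scene. Friction and masses are not known exactly. Their poses are not given: they have to be found in the camera images.
- cold_box: Fixed low stainless steel box, outside 205 mm (x) by 210 mm (y), rim 90 mm above the worktop. Origin: centre of its underside, on the worktop; +x points to its back (hinge side), -x to its front, z up. Inside 173 x 178 mm (x, y), walls 16 mm, inner floor at z = 0.022. A folding stay is mounted outside its +y side wall.
- lid_hinge (a point): Middle of the lid's hinge axis, at the back top edge of the box: x = 0.0935, y = 0, z = 0.096 in the box's frame; the axis runs along the box's y. Axes as those of the box.
- lid (a joint): Angle of the lid about its hinge: 0 shut, 1.30 rad where the stay is straight. The lid weighs 0.7 kg, is 24 mm thick and reaches 200 mm forward of the hinge. The hinge is stiff: let go above about 1.15 rad the lid stays there, lower down it falls shut.
- lid_handle (a point): Middle of the lid's bow handle: a steel rod 12 mm thick, 116 mm long, parallel to the hinge, on top of the lid near its front edge. With the lid shut it is 183.5 mm in front of the hinge axis and 56 mm above it, its centre 38 mm above the lid's top. It moves with the lid. Axes as the box's when the lid is shut.
- stay_foot (a point): Lower pivot of the stay, fixed on the box's side wall: x = -0.0115, y = 0.105, z = 0.046 in the box's frame. From here a link of 86.2 mm leads to the knee, and an equal one from the knee to the upper pivot. The knee lies towards the front (x = -0.093, z = 0.073 in the box's frame, lid shut).
- stay_head (a point): Upper pivot of the stay, on the lid's side edge: with the lid shut it is 105 mm in front of the hinge axis and 4 mm above it (54 mm straight above the lower pivot). It turns with the lid. Axes as the box's when the lid is shut.
- knee (a joint): Unfolding of the knee: 0 with the lid shut, 2.50 rad links in one line (lid 1.30), 2.70 at its stop, the knee then 9 mm behind and below the pivots' line: locked, kept there by the lid's weight. Knee and lid move together: pushing the knee back and down to the stop lifts the lid its last bit to 1.30 and locks; pulling it forward and up breaks it, and on to the front lowers the lid. A few newtons do.
- knee_grip (a point): Middle of the black round grip on the knee's pin, on the knee's axis: 15 mm thick, 52 mm long, along the box's y, sticking out sideways from the stay; its middle is 161 mm to the +y side of the box's centre plane. It can turn between fingers. The links lie within 20 mm of the side wall.
- butter_center (a point): Centre of a block of butter lying loose on the worktop on the box's right (-y), 50 x 75 x 26 mm along its own x, y, z (z up); it is 13 mm above its underside. About 90 g.
- salt_cup: Clear cup of coarse salt, 106 mm across, 118 mm tall, loose, to the left of the box. Origin at its underside. To be left alone.
- mill: Small mill, 44 mm across, 90 mm tall, loose, to the left of the box. Origin at its underside. To be left alone.
- spice: Spice jar, 40 mm across, 105 mm tall, loose, to the left of the box. Origin at its underside. To be left alone.
- nut_jar: Clear jar of nuts with a metal lid, 84 mm across, 105 mm tall, loose, to the right of the butter. Origin at its underside. To be left alone.

How it is judged (in metres and radians):
On the way, in this order (a step that is already met when the one before it is completed fails the run):
1. the lid is up and the stay locked past straight, with nothing of the robot touching the box (value of joint knee above 2.61 rad and value of joint lid above 1.2 rad and contact force between each of the arm, the fingers and cold_box below 0.5 N), for 0.3 s.
2. the butter lies flat on the box's floor, let go, with the stay still locked (value of joint knee above 2.61 rad and value of joint lid above 1.2 rad and x of butter_center in the frame of cold_box between -0.07 and 0.07 m and y of butter_center in the frame of cold_box between -0.07 and 0.07 m and z of butter_center in the frame of cold_box between 0.028 and 0.042 m and angle between butter_center's own z axis and vertical below 0.1 rad and contact force between the fingers and butter below 0.1 N), for 0.2 s.
At the end, for the whole second after the job is handed in: The lid is fully shut (within 0.03 rad) with the stay folded, and the butter lies flat (within 0.1 rad) and still on the floor inside the box, its centre within 70 mm of the box's centre (value of joint lid below 0.03 rad and value of joint knee below 0.2 rad and x of butter_center in the frame of cold_box between -0.07 and 0.07 m and y of butter_center in the frame of cold_box between -0.07 and 0.07 m and z of butter_center in the frame of cold_box between 0.028 and 0.042 m and angle between butter_center's own z axis and vertical below 0.1 rad and linear speed of butter below 0.02 m/s); the robot touches nothing.
It fails at once if the lid falls (it comes down faster than 2 rad/s) (velocity of joint lid below -2 rad/s).
It fails at once if the butter is dropped (moves at over 0.6 m/s while no finger holds it) (linear speed of butter above 0.6 m/s and contact force between the fingers and butter below 0.05 N).
It fails at once if the cup of salt, the mill, the spice jar or the jar of nuts is moved more than 20 mm (distance of any of salt_cup, mill, spice, nut_jar from where it was at the start of the episode above 0.02 m).
It also fails if it takes over 72 s, if anything falls off the work surface, if the arm or the gripper's body presses on something with over 40 N, if the wrist force passes 120 N, or if a joint passes its speed limit or range.

## Working session

There is one attempt and no reset: what is moved stays moved. The work goes in short steps, Python scripts to look and compute and a tool call to move; the robot and the scene stay as the last step left them, time stands still between calls to the robot, and variables do not carry over. Pictures are saved under pics/ and viewed, at most 11 in all, crops included, and the job is handed in when it is done.

Besides the shell and the picture viewer there is one more tool, called as a command line: name --argument value ..., lists and objects as JSON in quotes. play_rows: Moves the arm, as the interface text tells. Its arguments: {"type":"object","properties":{"increments":{"type":"array"},"grip_force":{"type":"number"}},"required":["increments"]}

```bash
mkdir -p pics; ls; cat > h.py <<'E'
from station import env
import numpy as np, cv2
from scipy.spatial.transform import Rotation as R
def cam(name):
    c=env.calibration(name)
    K=np.array([[c['fx'],0,c['cx']],[0,c['fy'],c['cy']],[0,0,1]]);d=np.array(c['dist_coeffs'])
    if 'hand_eye' in c:
        s=env.observe();T=np.eye(4);T[:3,:3]=R.from_rotvec(s['orientation']).as_matrix();T[:3,3]=s['eef_pos']
        T=T@np.array(c['hand_eye']);return K,d,T[:3,:3],T[:3,3]
    r=np.array(c['rotation'],float)
    r=r if r.shape==(3,3) else R.from_rotvec(r).as_matrix()
    return K,d,r,np.array(c['position'])
def ray(name,px):
    K,d,r,p=cam(name)
    u=cv2.undistortPoints(np.array([[px]],float),K,d)[0,0]
    v=r@np.array([u[0],u[1],1]);return p,v/np.linalg.norm(v)
def atz(name,px,z):
    p,v=ray(name,px);return p+v*(z-p[2])/v[2]
def proj(name,P):
    K,d,r,p=cam(name)
    q=(np.atleast_2d(P)-p)@r
    return cv2.projectPoints(q,np.zeros(3),np.zeros(3),K,d)[0][:,0]
def tri(obs):
    A=np.zeros((3,3));b=np.zeros(3)
    for n,px in obs:
        p,v=ray(n,px);M=np.eye(3)-np.outer(v,v);A+=M;b+=M@p
    return np.linalg.solve(A,b)
def loc(t,n):
    l=env.place_of(t,n);return [(np.array(x['location'])*[640,400],round(x['p'],2)) for x in l]
E
python3 - <<'E'
from h import *
print(env.observe())
ims=[]
for n in ['scene','side','wrist']:
    im=env.get_image(n);cv2.imwrite(f'pics/{n}0.png',im[:,:,::-1])
    K,d,r,p=cam(n);print(n,p,r[:,2],K[0,0])
for t in ['cold_box','lid_hinge','lid_handle','stay_foot','stay_head','knee_grip','butter_center','salt_cup','mill','spice','nut_jar']:
    for n in ['scene','side']:
        print(t,n,[(np.round(a,1).tolist(),p) for a,p in loc(t,n)[:2]])
E
```

```text
pics
{'clock': 0.0, 'joint_positions': array([-1.51810181e+00,  1.59008968e-01,  1.59825865e+00, -1.07613431e-06,
        1.38618017e+00, -2.10095463e-01]), 'joint_vel': array([ 0.00207523, -0.00070691, -0.00111874, -0.00031486,  0.00011738,
       -0.00040414]), 'tau': array([-3.56574333e-05, -3.96004307e+01, -3.31428123e+01, -2.40549489e-04,
        8.39462358e-03,  8.31469379e-06]), 'eef_pos': array([ 149.32040706, -554.64963693,  230.32617602]), 'orientation': array([-3.11267883e+00, -4.11360770e-01, -2.27309587e-04]), 'ft_force': array([0.48682797, 0.76057403, 0.10157581]), 'ft_torque': array([-0.01896302,  0.06946892, -0.00527898]), 'grip_force': 0.0, 'finger_gap': 85.40836642090186}
scene [-359.54984503  826.80958018  915.07693635] [ 0.60466657 -0.5761653  -0.5499199 ] 395.75911617604623
side [  21.42901256 -864.85716206  805.75666158] [ 0.39766295  0.7161549  -0.57357331] 360.8816156379936
wrist [ 228.21944115 -533.67806391  373.32229134] [-0.30789044 -0.08139498 -0.94793372] 356.806924043396
cold_box scene [([334.8, 213.6], 0.94), ([319.4, 206.7], 0.16)]
cold_box side [([333.7, 237.7], 0.7)]
lid_hinge scene [([317.2, 182.2], 0.77), ([319.0, 205.6], 0.69)]
lid_hinge side []
lid_handle scene [([354.3, 186.0], 0.56), ([327.1, 223.3], 0.22)]
lid_handle side [([439.9, 321.9], 0.17)]
stay_foot scene [([322.0, 213.2], 0.81)]
stay_foot side [([372.2, 281.5], 0.62)]
stay_head scene [([317.8, 203.5], 0.57), ([317.8, 217.2], 0.55)]
stay_head side []
knee_grip scene []
knee_grip side [([356.9, 205.6], 0.19)]
butter_center scene []
butter_center side [([370.7, 283.7], 0.62), ([356.9, 205.4], 0.57)]
salt_cup scene [([202.3, 291.7], 0.83), ([333.9, 211.2], 0.19)]
salt_cup side []
mill scene [([252.0, 281.1], 0.51)]
mill side [([261.2, 180.9], 0.61)]
spice scene [([204.0, 292.0], 0.75), ([224.2, 262.4], 0.69)]
spice side [([288.6, 172.1], 0.58)]
nut_jar scene [([202.3, 289.4], 0.37)]
nut_jar side [([436.4, 323.9], 0.67)]
```

```bash
python3 - <<'E'
import cv2,numpy as np
a=cv2.imread('pics/scene0.png')[110:340,150:450];b=cv2.imread('pics/side0.png')[120:350,200:500]
cv2.imwrite('pics/c0.png',np.hstack([cv2.resize(a,None,fx=1.33,fy=1.33,interpolation=3),cv2.resize(b,None,fx=1.33,fy=1.33,interpolation=3)]))
cv2.imwrite('pics/c0a.png',cv2.resize(a,None,fx=2.6,fy=2.6,interpolation=2))
cv2.imwrite('pics/c0b.png',cv2.resize(b,None,fx=2.6,fy=2.6,interpolation=2))
E
```

```text
(no output)
```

View pics/c0a.png

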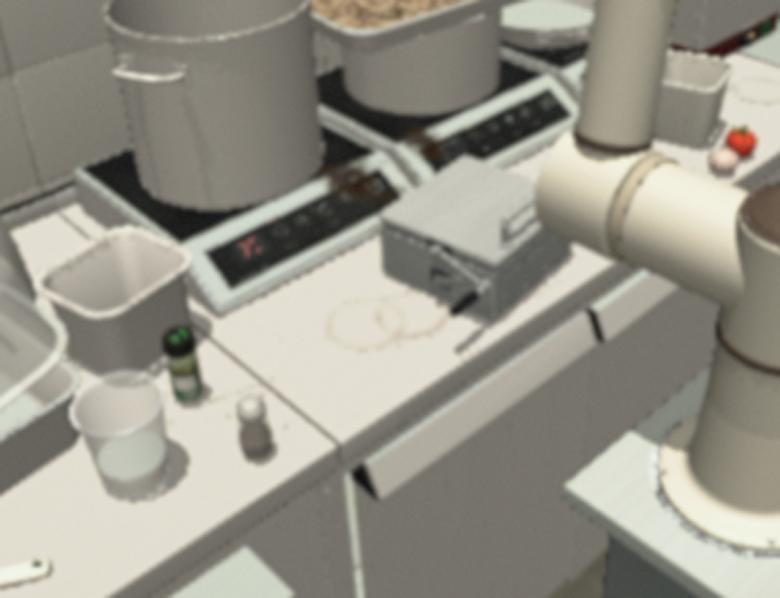

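View pics/c0b.png

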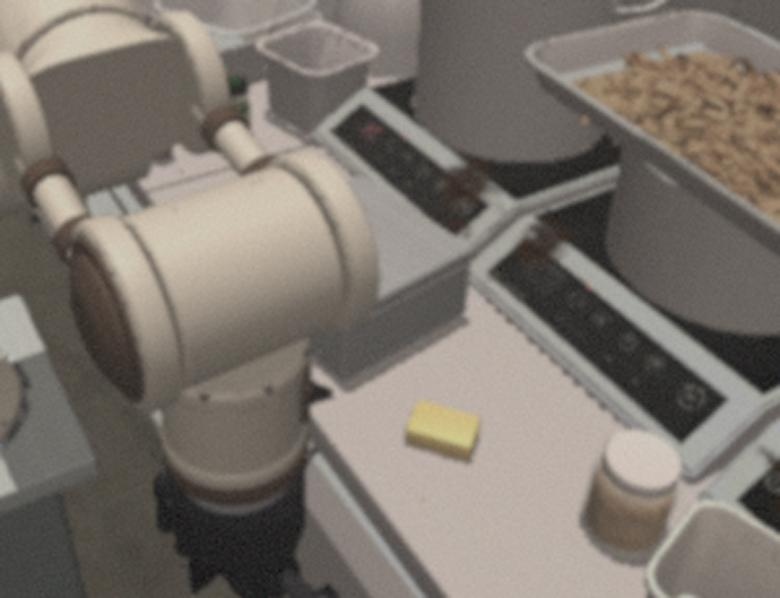

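The scene view shows the box with its handle at about pixel (350,193) and the black knee grip at (329,225). The side view shows the butter at (370,284) and the nut jar at (443,308). I'll measure these now.

```bash
python3 - <<'E'
from h import *
P=lambda x,y:(150+x/2.6,110+y/2.6); S=lambda x,y:(200+x/2.6,120+y/2.6)
for nm,px,z in [('lid backleft',P(385,218),114),('lid backright',P(468,157),114),('lid frontleft',P(487,262),114),('handle L',P(505,232),152),('handle R',P(537,205),152),('knee grip mid',P(464,301),73),('spice base',P(188,398),0),('mill base',P(257,455),0),('cup base',P(140,485),0),('lid frontleft bottom',P(490,318),0)]:
    print(nm,np.round(atz('scene',px,z)))
for nm,px,z in [('butter top',S(446,420),26),('lid backright',S(468,268),114),('box base br',S(465,318),0),('box fr base',S(345,385),0),('nutbase',S(625,540),0),('nut lid',S(642,450),105)]:
    print(nm,np.round(atz('side',px,z)))
env.get_image('side')
r=env.regions_of('butter_center','side');print([x['p'] for x in r])
m=r[0]['mask'].astype(np.uint8);print(m.sum())
c=cv2.findContours(m,0,1)[0];c=max(c,key=cv2.contourArea)
hull=cv2.approxPolyDP(cv2.convexHull(c),2,True)[:,0];print([np.round(atz('side',h.astype(float),26)[:2]).tolist() for h in hull])
from scipy.optimize import minimize
def err(q):
    x,y,a=q;cs=np.array([[i*25,j*37.5,k] for i in(-1,1) for j in (-1,1) for k in (0,26)],float)
    M=R.from_euler('z',a).as_matrix();pp=proj('side',cs@M.T+[x,y,0])
    im=np.zeros((1600,2560),np.uint8);cv2.fillConvexPoly(im,np.round(cv2.convexHull(pp.astype(np.float32))*4+1.5).astype(int),1)
    M4=cv2.resize(m,(2560,1600),interpolation=0)
    return 1-(im&M4).sum()/(im|M4).sum()
x0=atz('side',np.argwhere(m).mean(0)[::-1].astype(float),15)
best=min((minimize(err,[x0[0],x0[1],a],method='Nelder-Mead',options=dict(initial_simplex=[[x0[0],x0[1],a],[x0[0]+15,x0[1],a],[x0[0],x0[1]+15,a],[x0[0],x0[1],a+.4]])) for a in (0,.8,1.6,2.4)),key=lambda r:r.fun)
print(best.x,best.fun)
E
```

```text
lid backleft [583.  45. 114.]
lid backright [ 621. -160.  114.]
lid frontleft [406.  20. 114.]
handle L [400.  -7. 152.]
handle R [414. -86. 152.]
knee grip mid [406.  64.  73.]
spice base [580. 394.   0.]
mill base [435. 389.   0.]
cup base [493. 516.   0.]
lid frontleft bottom [419.  -0.  -0.]
butter top [ 502. -320.   26.]
lid backright [ 611. -200.  114.]
box base br [ 642. -172.   -0.]
box fr base [ 446. -198.    0.]
nutbase [ 580. -521.    0.]
nut lid [ 595. -499.  105.]
[0.56]
468
[[488.0, -283.0], [534.0, -331.0], [489.0, -373.0], [448.0, -321.0]]
[ 497.79931731 -319.31210581    0.72668925] 0.11179755257217538
```

play_rows --increments '[[[0,0,-0.1475],[0,0,-0.01],-1],[[0,0,-0.1475],[0,0,-0.01],-1],[[0,0,-0.1475],[0,0,-0.01],-1],[[0,0,-0.1475],[0,0,-0.01],-1],[[0,0,-0.1475],[0,0,-0.01],-1],[[0,0,-0.1475],[0,0,-0.01],-1],[[0,0,-0.1475],[0,0,-0.01],-1],[[0,0,-0.1475],[0,0,-0.01],-1],[[0,0,-0.1475],[0,0,-0.01],-1],[[0,0,-0.1475],[0,0,-0.01],-1]]'

```text
clock: 2.6
eef_pos: [149.3, -555.2, 331.6]
orientation: [-2.023, -2.404, -0.0]
ft_force: [0.5, -0.0, 0.0]
finger_gap: 85.3
grip_force: 0.0
```

play_rows --increments '[[[0,0,0],[0.044,0.028,0],-1],[[0,0,0],[0.044,0.028,0],-1],[[0,0,0],[0.044,0.028,0],-1],[[0,0,0],[0.044,0.028,0],-1],[[0,0,0],[0.044,0.028,0],-1],[[0,0,0],[0.044,0.028,0],-1],[[0,0,0],[0.044,0.028,0],-1],[[0,0,0],[0.044,0.028,0],-1],[[0,0,0],[0.044,0.028,0],-1],[[0,0,0],[0.044,0.028,0],-1]]'

```text
clock: 3.85
eef_pos: [352.7, -73.2, 331.6]
orientation: [2.028, 2.398, 0.0]
ft_force: [0.8, -1.0, -0.1]
finger_gap: 85.6
grip_force: 0.0
```

play_rows --increments '[[[0,0,0],[0.044,0.028,0],-1],[[0,0,0],[0.044,0.028,0],-1],[[0,0,0],[0.044,0.028,0],-1],[[0,0,0],[0.044,0.028,0],-1],[[0,0,0],[0,0,0],-1]]'

```text
clock: 4.47
eef_pos: [433.6, 120.0, 330.9]
orientation: [-2.021, -2.404, 0.0]
ft_force: [-0.8, -0.4, -0.8]
finger_gap: 85.2
grip_force: 0.0
```

```bash
python3 - <<'E'
from h import *
s=env.observe();print(s['eef_pos'],s['orientation'],s['clock'])
im=env.get_image('wrist');np.savez('w1.npz',p=s['eef_pos'],o=s['orientation']);cv2.imwrite('pics/w1.png',im[:,:,::-1])
for t in ['cold_box','lid_hinge','lid_handle','stay_foot','stay_head','knee_grip']:
    print(t,[(np.round(a,1).tolist(),p) for a,p in loc(t,'wrist')[:2]])
im=env.get_image('side');cv2.imwrite('pics/side1.png',im[:,:,::-1])
for t in ['lid_hinge','lid_handle']:
    print(t,[(np.round(a,1).tolist(),p) for a,p in loc(t,'side')[:2]])
E
```

```text
[433.63334181 120.04707834 330.94049372] [-2.02129510e+00 -2.40355639e+00  2.26163171e-04] 4.475
cold_box [([358.4, 280.0], 0.62), ([290.5, 193.6], 0.39)]
lid_hinge [([433.9, 324.6], 0.67)]
lid_handle [([287.7, 350.5], 0.69)]
stay_foot [([352.8, 231.5], 0.93)]
stay_head [([359.0, 251.4], 0.59), ([285.6, 352.7], 0.43)]
knee_grip [([290.7, 196.3], 0.79)]
lid_hinge [([358.2, 206.2], 0.67)]
lid_handle []
```

View pics/w1.png

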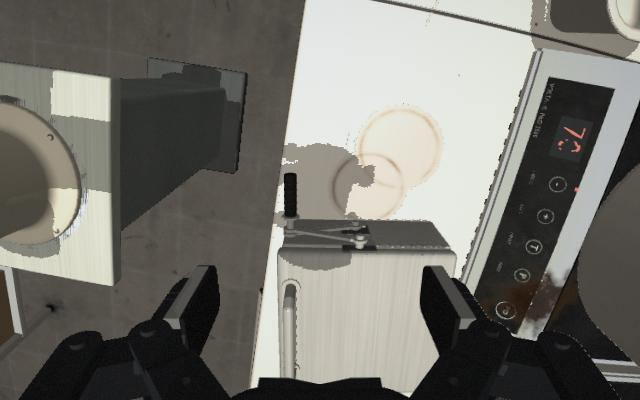

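The wrist view shows the knee grip at (290,195), the stay foot at about (353,231), and the lid's front left corner at (278,251). I'll fit the box pose to all of these together.

```bash
cat >> h.py <<'E'
BOX=None
def fit(pts,x0=(515,-75,.165)):
    from scipy.optimize import least_squares
    def res(q):
        M=R.from_euler('z',q[2]).as_matrix();o=[]
        for n,b,px,w in pts: o.append((proj(n,M@np.array(b,float)+[q[0],q[1],0])[0]-px)*w)
        return np.ravel(o)
    return least_squares(res,x0,loss='soft_l1',f_scale=2,x_scale=[1,1,.01]),res
E
python3 - <<'E'
from h import *
P=lambda x,y:(150+x/2.6,110+y/2.6); S=lambda x,y:(200+x/2.6,120+y/2.6)
pts=[('wrist',(-93,161,73),(290.5,195.5),1),('wrist',(-93,187,73),(289.5,174),1),('wrist',(-106.5,105,114),(278,252),1),('wrist',(-11.5,105,46),(353,231.5),.7),
('wrist',(-90,58,152),(291,284),.7),
('scene',(-106.5,105,114),P(487,262),1),('scene',(-93,161,73),P(464,301),1.5),('scene',(-90,58,152),P(505,230),1),('scene',(-90,-58,152),P(538,205),1),
('side',(93.5,0,96),(358.2,206.2),.5)]
r,res=fit(pts);print(r.x);print(np.round(res(r.x).reshape(-1,2),1))
for sel in (['wrist'],['scene']):
    print(sel,fit([p for p in pts if p[0] in sel])[0].x)
E
```

```text
[ 5.26273566e+02 -7.99822140e+01  1.68125434e-01]
[[  0.   -1.5]
 [  0.4  -1.3]
 [ -0.8   0.6]
 [  1.9  -2.3]
 [ -0.3  16.9]
 [  3.5  -1.4]
 [ -0.2  -0.6]
 [  0.2  -5.8]
 [  4.7 -10.2]
 [ -0.8  -0.8]]
['wrist'] [ 5.25527894e+02 -8.14571146e+01  1.62037686e-01]
['scene'] [ 5.26292173e+02 -6.11775820e+01  2.31276224e-01]
```

```bash
python3 - <<'E'
from h import *
P=lambda x,y:(150+x/2.6,110+y/2.6)
pts=[('wrist',(-93,161,73),(290.5,195.5),1),('wrist',(-93,187,73),(289.5,174),1),('wrist',(-106.5,105,114),(278,252),1),('wrist',(-11.5,105,46),(353,231.5),.7),
('scene',(-106.5,105,114),P(487,262),1),('scene',(-93,161,73),P(464,301),1.5),
('side',(93.5,0,96),(358.2,206.2),.5)]
r,res=fit(pts);q=r.x;print(q);print(np.round(res(q).reshape(-1,2),1).tolist())
M=R.from_euler('z',q[2]).as_matrix()
g=M@[-93,170,52]+[q[0],q[1],0];s=env.observe();print('grasp tcp',g)
print('tool delta',R.from_rotvec(s['orientation']).as_matrix().T@(g-s['eef_pos']))
print('tri knee',tri([('wrist',(290.5,195.5)),('scene',P(464,301))]), M@[-93,161,73]+[q[0],q[1],0])
f=np.radians(161.7-np.arange(0,108,5));k=np.c_[-11.5+86.2*np.cos(f),46+86.2*np.sin(f)]
print(np.round(np.diff(k,axis=0)*[1,-1],1).tolist())
# lid angle vs phi
from scipy.optimize import brentq
def d(t):h=np.array([93.5,96])+105*np.array([-np.cos(t),np.sin(t)])+4*np.array([np.sin(t),np.cos(t)]);return h
for a,kk in zip(161.7-np.arange(0,108,5),k):
    try:print(round(a,1),round(brentq(lambda t:np.linalg.norm(d(t)-kk)-86.2,-.05,1.3),2),end='; ')
    except Exception as e:print(round(a,1),'x',end='; ')
E
```

```text
[ 5.23840665e+02 -8.31484014e+01  1.49869632e-01]
[[0.1, -0.7], [0.9, -0.4], [-1.6, 1.2], [1.4, -1.0], [3.8, -1.5], [0.0, -0.8], [-0.6, -0.3]]
grasp tcp [406.5005749   71.06023422  52.        ]
tool delta [-40.55313167 -34.26979859 279.43188957]
tri knee [408.13385239  61.03019292  70.18636507] [407.84435794  62.16111926  73.        ]
[[2.7, -7.0], [3.3, -6.8], [3.9, -6.5], [4.4, -6.1], [4.9, -5.7], [5.4, -5.2], [5.8, -4.8], [6.2, -4.2], [6.6, -3.7], [6.9, -3.1], [7.1, -2.5], [7.3, -1.8], [7.4, -1.2], [7.5, -0.6], [7.5, 0.1], [7.5, 0.8], [7.4, 1.4], [7.2, 2.0], [7.0, 2.7], [6.8, 3.3], [6.5, 3.9]]
161.7 0.0; 156.7 0.11; 151.7 0.21; 146.7 0.3; 141.7 0.38; 136.7 0.46; 131.7 0.54; 126.7 0.62; 121.7 0.7; 116.7 0.77; 111.7 0.84; 106.7 0.91; 101.7 0.97; 96.7 1.04; 91.7 1.09; 86.7 1.15; 81.7 1.2; 76.7 1.24; 71.7 1.27; 66.7 1.29; 61.7 x; 56.7 1.29;
```

play_rows --increments '[[[0,0,0],[-0.0203,-0.0171,0.04],-1],[[0,0,0],[-0.0203,-0.0171,0.04],-1],[[0,0,0],[0,0,0.05],-1],[[0,0,0],[0,0,0.05],-1],[[0,0,0],[0,0,0.04],-1],[[0,0,0],[0,0,0.03],-1],[[0,0,0],[0,0,0.02],-1],[[0,0,0],[0,0,0.01],-1],[[0,0,0],[0,0,0],-1]]'

```text
clock: 6.1
eef_pos: [406.3, 71.5, 51.2]
orientation: [-2.028, -2.398, 0.001]
ft_force: [0.4, -1.3, -0.2]
finger_gap: 85.7
grip_force: 0.0
```

```bash
python3 - <<'E'
from h import *
s=env.observe();print(s['eef_pos'],s['ft_force'])
im=env.get_image('wrist');cv2.imwrite('pics/w2.png',im[:,:,::-1])
print(loc('knee_grip','wrist')[:2]);print(proj('wrist',[407.8,62.2,73]))
E
```

```text
[406.33377545  71.51350139  51.15788916] [ 0.36111042 -1.27623799 -0.16025008]
[(array([320.704, 310.88 ]), 0.85)]
[[317.44977355 314.04015033]]
```

View pics/w2.png

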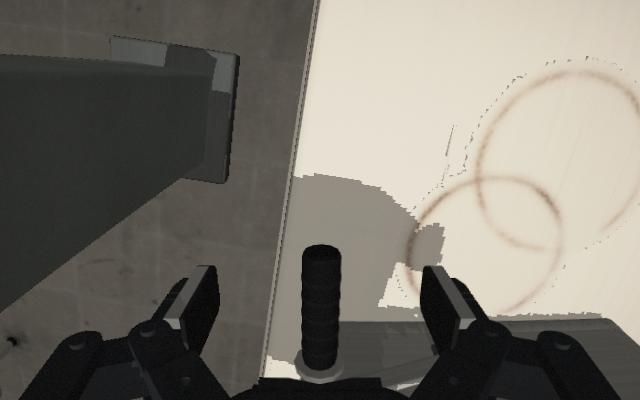

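The grip lies centred between the fingers, at columns 302–342, so I'll close on it.

play_rows --increments '[[[0,0,0],[0,0,0],1],[[0,0,0],[0,0,0],1],[[0,0,0],[0,0,0],1],[[0,0,0],[0,0,0],1],[[0,0,0],[0,0,0],1],[[0,0,0],[0,0,0],1]]' --grip_force 90

```text
clock: 6.95
eef_pos: [406.8, 71.6, 51.6]
orientation: [2.029, 2.398, 0.001]
ft_force: [-0.5, 0.1, 2.6]
finger_gap: 12.3
grip_force: 87.7
```

play_rows --increments '[[[0,0,0],[0,0.0027,-0.007],1],[[0,0,0],[0,0.0033,-0.0068],1],[[0,0,0],[0,0.0039,-0.0065],1],[[0,0,0],[0,0.0044,-0.0061],1]]'

```text
clock: 7.45
eef_pos: [417.1, 73.4, 75.0]
orientation: [-2.025, -2.395, 0.01]
ft_force: [-2.6, -6.1, -12.5]
finger_gap: 12.1
grip_force: 87.9
```

play_rows --increments '[[[0,0,0],[0,0.0049,-0.0057],1],[[0,0,0],[0,0.0054,-0.0052],1],[[0,0,0],[0,0.0058,-0.0048],1],[[0,0,0],[0,0.0062,-0.0042],1],[[0,0,0],[0,0.0066,-0.0037],1],[[0,0,0],[0,0.0069,-0.0031],1]]'

```text
clock: 8.2
eef_pos: [451.8, 79.4, 102.6]
orientation: [-2.023, -2.394, 0.013]
ft_force: [-10.9, -5.3, 3.2]
finger_gap: 12.4
grip_force: 92.5
```

```bash
python3 - <<'E'
from h import *
s=env.observe();print(s['eef_pos'],s['ft_force'],s['finger_gap'])
a=env.get_image('scene');b=env.get_image('wrist')
cv2.imwrite('pics/s3.png',np.hstack([cv2.resize(a[110:310,200:400],(400,400),interpolation=2),cv2.resize(b[:,120:520],(400,400))])[:,:,::-1])
E
```

```text
[451.82369688  79.42549705 102.60349903] [-10.88489198  -5.27886745   3.24627041] 12.374010548294178
```

View pics/s3.png

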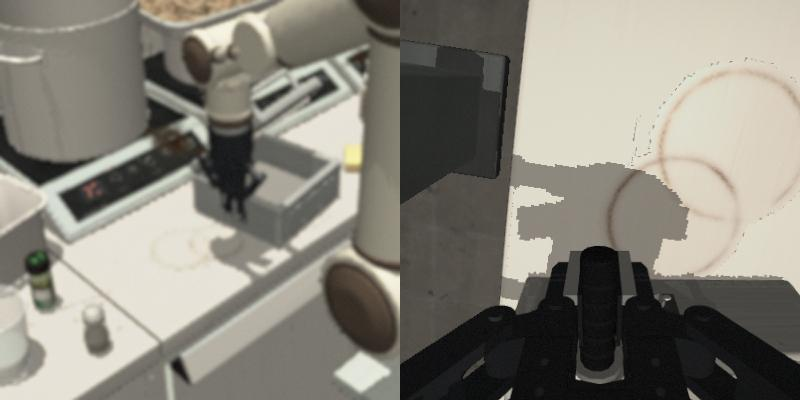

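The lid rises with the knee firmly gripped, so I'll carry on.

play_rows --increments '[[[0,0,0],[0,0.0071,-0.0025],1],[[0,0,0],[0,0.0073,-0.0018],1],[[0,0,0],[0,0.0074,-0.0012],1],[[0,0,0],[0,0.0075,-0.0006],1],[[0,0,0],[0,0.0075,0.0001],1],[[0,0,0],[0,0.0075,0.0008],1],[[0,0,0],[0,0.0074,0.0014],1]]'

```text
clock: 9.18
eef_pos: [505.5, 87.4, 107.2]
orientation: [-2.026, -2.399, 0.008]
ft_force: [-4.0, -6.0, -0.2]
finger_gap: 12.1
grip_force: 96.3
```

play_rows --increments '[[[0,0,0],[0,0.0072,0.002],1],[[0,0,0],[0,0.007,0.0027],1],[[0,0,0],[0,0.0068,0.0033],1],[[0,0,0],[0,0,0],1]]'

```text
clock: 9.68
eef_pos: [526.1, 89.9, 99.1]
orientation: [-2.028, -2.397, 0.009]
ft_force: [-6.8, -9.8, -0.6]
finger_gap: 12.0
grip_force: 98.9
```

play_rows --increments '[[[0,0,0],[0,0.0065,0.0039],1],[[0,0,0],[0,0.0035,0.0025],1],[[0,0,0],[0,0,0],1]]'

```text
clock: 10.05
eef_pos: [535.0, 91.9, 92.8]
orientation: [-2.025, -2.398, 0.012]
ft_force: [-9.2, -8.5, 2.6]
finger_gap: 12.5
grip_force: 101.9
```

play_rows --increments '[[[0,0,0],[0,0.003,0.0025],1],[[0,0,0],[0,0,0],1]]'

```text
clock: 10.3
eef_pos: [535.3, 91.3, 91.5]
orientation: [-2.023, -2.394, 0.022]
ft_force: [-22.4, -13.1, 21.1]
finger_gap: 12.5
grip_force: 106.6
```

play_rows --increments '[[[0,0,0],[0,-0.0025,-0.002],1],[[0,0,0],[0,0,0],0],[[0,0,0],[0,0,0],-0.5],[[0,0,0],[0,0,0],-1],[[0,0,0],[0,0,0],-1],[[0,0,0],[0,0,0],-1],[[0,0,0],[0,0,-0.03],-1],[[0,0,0],[0,0,-0.05],-1],[[0,0,0],[0,0,-0.05],-1],[[0,0,0],[0,0,0],-1]]' --grip_force 40

```text
clock: 11.55
eef_pos: [541.0, 93.7, 228.7]
orientation: [2.023, 2.393, 0.01]
ft_force: [-0.4, -0.1, 0.0]
finger_gap: 85.4
grip_force: 0.0
```

```bash
python3 - <<'E'
from h import *
s=env.observe();print(s['eef_pos'],s['ft_force'],s['finger_gap'])
a=env.get_image('scene');b=env.get_image('wrist')
cv2.imwrite('pics/s4.png',np.hstack([cv2.resize(a[110:310,200:400],(400,400),interpolation=2),cv2.resize(b[:,120:520],(400,400))])[:,:,::-1])
print(loc('knee_grip','wrist')[:2])
q=[523.8,-83.1,.15]
q=[524.5,-82.5,.155]
M=R.from_euler('z',q[2]).as_matrix();g=M@[36.2,161,117.8]+[q[0],q[1],0];print(g,proj('wrist',g))
E
```

```text
[541.00972136  93.74119697 228.66182886] [-0.41057948 -0.14507389  0.00454171] 85.40920856511656
[(array([312.576, 204.08 ]), 0.94)]
[535.41082143  82.15841605 117.8       ] [[314.84556318 210.49505547]]
```

View pics/s4.png

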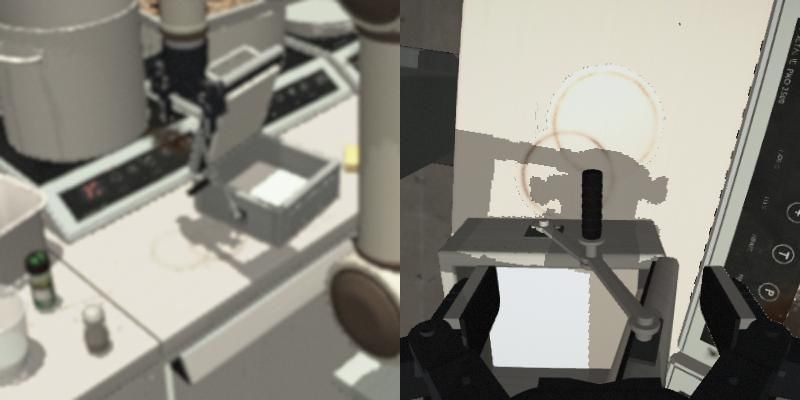

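The lid stands propped and the stay is locked. Next I'll go to the butter, by way of the front of the box.

play_rows --increments '[[[0,0,0],[0,-0.04,-0.025],-1],[[0,0,0],[0,-0.04,-0.025],-1],[[0,0,0],[0,-0.04,-0.025],-1],[[0,0,0],[0,-0.04,-0.025],-1],[[0,0,0],[-0.04,0.0047,0],-1],[[0,0,0],[-0.04,0.0047,0],-1],[[0,0,0],[-0.04,0.0047,0],-1],[[0,0,0],[-0.04,0.0047,0],-1],[[0,0,0],[-0.04,0.0047,0],-1],[[0,0,0],[-0.04,0.0047,0],-1]]'

```text
clock: 12.95
eef_pos: [447.5, -165.7, 321.1]
orientation: [-2.026, -2.396, 0.0]
ft_force: [0.5, 0.2, 0.9]
finger_gap: 85.8
grip_force: 0.0
```

play_rows --increments '[[[0,0,0],[-0.04,0.0047,0],-1],[[0,0,0],[-0.04,0.0047,0],-1],[[0,0,0],[-0.04,0.0047,0],-1],[[0,0,0],[-0.04,0.0047,0],-1],[[0,0,-0.111],[0,0,0.025],-1],[[0,0,-0.111],[0,0,0.025],-1],[[0,0,-0.111],[0,0,0.025],-1],[[0,0,-0.111],[0,0,0.025],-1],[[0,0,-0.111],[0,0,0.025],-1],[[0,0,0],[0,0,0],-1]]'

```text
clock: 14.2
eef_pos: [491.1, -317.5, 194.0]
orientation: [-1.292, -2.855, -0.005]
ft_force: [0.1, -0.6, 0.5]
finger_gap: 85.4
grip_force: 0.0
```

```bash
cat > but.py <<'E'
from h import *
from scipy.optimize import minimize
def bfit(m,name,z0,x0):
    cs=np.array([[i*25,j*37.5,k] for i in(-1,1) for j in (-1,1) for k in (0,26)],float)
    def err(q):
        M=R.from_euler('z',q[2]).as_matrix();pp=proj(name,cs@M.T+[q[0],q[1],z0])
        im=np.zeros((400,640),np.uint8);cv2.fillConvexPoly(im,np.round(cv2.convexHull(pp.astype(np.float32))).astype(int),1)
        return 1-(im&m).sum()/(im|m).sum()
    b=x0
    return min((minimize(err,[b[0],b[1],a],method='Nelder-Mead',options=dict(initial_simplex=[[b[0],b[1],a],[b[0]+12,b[1],a],[b[0],b[1]+12,a],[b[0],b[1],a+.3]])) for a in (.4,.73,1.1)),key=lambda r:r.fun)
E
python3 - <<'E'
from but import *
s=env.observe();print(s['eef_pos'],s['orientation'],s['clock'])
im=env.get_image('wrist');r=env.regions_of('butter_center','wrist');m=r[0]['mask'].astype(np.uint8);print(r[0]['p'],m.sum(),r[0]['rect'])
v=im.copy();v[m>0,1]=255;cv2.imwrite('pics/w5.png',np.hstack([im[:,120:520],v[:,120:520]])[:,:,::-1])
f=bfit(m,'wrist',0,(498,-319));print(f.x,f.fun)
T=R.from_rotvec(s['orientation']).as_matrix();print('tool delta',T.T@(np.array([f.x[0],f.x[1],4])-s['eef_pos']),'tool y heading',np.arctan2(T[1,1],T[0,1]))
E
```

```text
[ 491.07749474 -317.53087755  193.95324995] [-1.29209365 -2.8547721  -0.00469205] 14.2
0.81 4508 [0.4597, 0.3297, 0.0908, 0.2062]
[ 497.66023874 -320.95998042    0.68621874] 0.03485370051635117
tool delta [ -8.54348554   2.79285808 189.88558985] tool y heading 0.7207570025744623
```

View pics/w5.png

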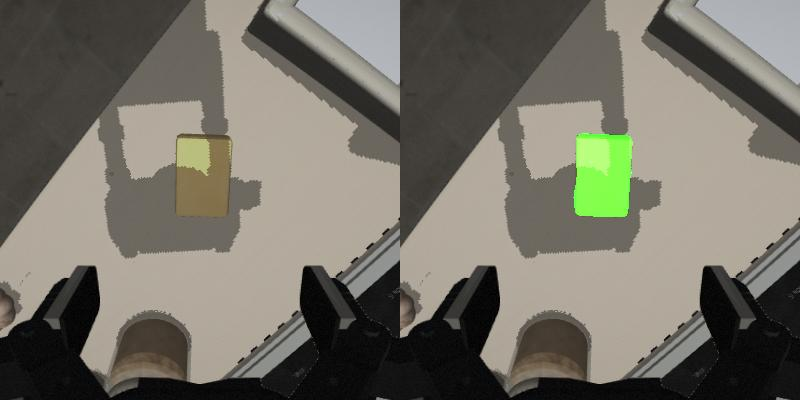

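The butter shows clean between the fingers, and the mask fits to 3 %. I'll descend and grip it.

play_rows --increments '[[[0,0,0.034],[-0.0085,0.0028,0.03],-1],[[0,0,0],[0,0,0.05],-1],[[0,0,0],[0,0,0.05],-1],[[0,0,0],[0,0,0.035],-1],[[0,0,0],[0,0,0.018],-1],[[0,0,0],[0,0,0.008],-1],[[0,0,0],[0,0,0],-1]]'

```text
clock: 15.18
eef_pos: [501.5, -324.6, 8.4]
orientation: [1.342, 2.839, -0.001]
ft_force: [-0.3, 0.2, 0.7]
finger_gap: 85.3
grip_force: 0.0
```

play_rows --increments '[[[0,0,0],[0,0,0],1],[[0,0,0],[0,0,0],1],[[0,0,0],[0,0,0],1],[[0,0,0],[0,0,0],1],[[0,0,0],[0,0,0],1]]' --grip_force 30

```text
clock: 15.8
eef_pos: [501.5, -324.6, 8.6]
orientation: [1.341, 2.839, -0.001]
ft_force: [-1.1, 0.1, 5.9]
finger_gap: 49.4
grip_force: 32.5
```

play_rows --increments '[[[0,0,0],[0,0,-0.01],1],[[0,0,0],[0,0,-0.02],1],[[0,0,0],[0,0,-0.04],1],[[0,0,0],[0,0,-0.04],1],[[0,0,0],[0,0,-0.04],1],[[0,0,0],[0,0,-0.04],1],[[0,0,0],[0,0,0],1]]'

```text
clock: 16.68
eef_pos: [502.7, -325.8, 203.1]
orientation: [1.338, 2.832, -0.005]
ft_force: [0.5, 0.2, -0.9]
finger_gap: 49.2
grip_force: 31.8
```

```bash
python3 - <<'E'
from but import *
s=env.observe();print(s['eef_pos'],s['orientation'],s['clock'],s['ft_force'])
im=env.get_image('wrist');r=env.regions_of('butter_center','wrist');m=r[0]['mask'].astype(np.uint8);print(r[0]['p'],m.sum())
im2=env.get_image('side')
cv2.imwrite('pics/w6.png',np.hstack([im[:,120:520],cv2.resize(im2[150:350,280:480],(400,400))])[:,:,::-1])
q=[524.5,-82.5,.155];M=R.from_euler('z',q[2]).as_matrix();g=M@[-28,0,25]+[q[0],q[1],0]
T=R.from_rotvec(s['orientation']).as_matrix();print('tool delta',T.T@(g-s['eef_pos']),g,'tool y heading',np.arctan2(T[1,1],T[0,1]),'tilt',np.arccos(-T[2,2]))
E
```

```text
[ 502.68715332 -325.79315324  203.11765702] [ 1.33801054  2.83232775 -0.00504113] 16.675 [ 0.45407049  0.17615476 -0.85351803]
0.58 21489
tool delta [190.01036976 147.07513158 176.442652  ] [496.83567714 -86.82264278  25.        ] tool y heading 0.688140484023376 tilt 0.009672320917134268
```

View pics/w6.png

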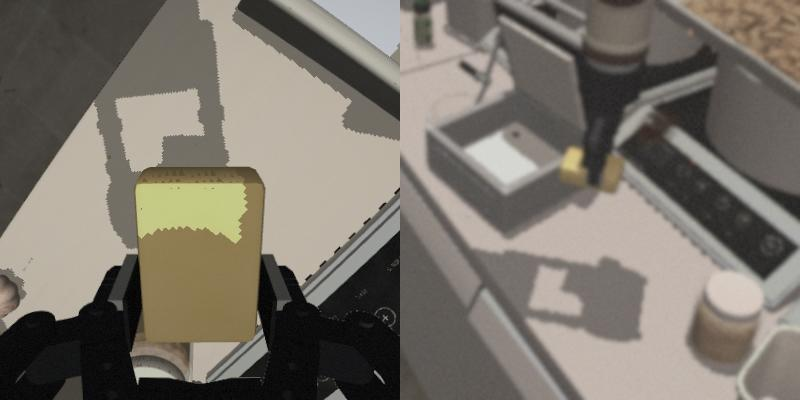

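The butter is held level. I'll turn so that the fingers close along the box's y, then carry it over the box.

play_rows --increments '[[[0,0,-0.1733],[0,0,0],1],[[0,0,-0.1733],[0,0,0],1],[[0,0,-0.1733],[0,0,0],1],[[0,0,-0.1733],[0,0,0],1],[[0,0,-0.1733],[0,0,0],1],[[0,0,-0.1733],[0,0,0],1],[[0,0,0],[0,0,0],1]]'

```text
clock: 17.7
eef_pos: [500.0, -323.2, 195.5]
orientation: [0.243, -3.13, -0.004]
ft_force: [-0.5, -0.1, -0.6]
finger_gap: 49.3
grip_force: 31.8
```

play_rows --increments '[[[0,0,0],[-0.0043,0.0296,0],1],[[0,0,0],[-0.0043,0.0296,0],1],[[0,0,0],[-0.0043,0.0296,0],1],[[0,0,0],[-0.0043,0.0296,0],1],[[0,0,0],[-0.0043,0.0296,0],1],[[0,0,0],[-0.0043,0.0296,0],1],[[0,0,0],[-0.0043,0.0296,0],1],[[0,0,0],[-0.0043,0.0296,0],1],[[0,0,0],[0,0,0],1],[[0,0,0],[0,0,0],1]]'

```text
clock: 18.95
eef_pos: [497.5, -85.1, 196.9]
orientation: [0.244, -3.131, 0.0]
ft_force: [-0.7, -0.3, -1.2]
finger_gap: 49.2
grip_force: 31.8
```

```bash
python3 - <<'E'
from h import *
s=env.observe();print(s['eef_pos'],s['orientation'],s['clock'],s['ft_force'])
T=R.from_rotvec(s['orientation']).as_matrix();print('tool y heading',np.arctan2(T[1,1],T[0,1]),'zaxis',T[:,2])
q=[524.5,-82.5,.155];M=R.from_euler('z',q[2]).as_matrix();print('box frame',M.T@(s['eef_pos']-[q[0],q[1],0]))
im=env.get_image('wrist');a=env.get_image('side')
I=np.hstack([im[:,120:520],cv2.resize(a[130:330,270:470],(400,400))]).copy()
for c in [(-86.5,89,90),(-86.5,-89,90),(-86.5,89,22),(-86.5,-89,22)]:
    P=M@c+[q[0],q[1],0]
    u=proj('wrist',P)[0];print(c,u)
    cv2.circle(I,(int(np.clip(u[0]-120,-100,410)),int(np.clip(u[1],-99,999))),4,(255,0,0),1)
cv2.imwrite('pics/w7.png',I[:,:,::-1])
E
```

```text
[497.48489254 -85.06127844 196.87794336] [ 2.43790074e-01 -3.13136492e+00  1.80082131e-04] 18.95 [-0.65728316 -0.25074569 -1.22779747]
tool y heading 1.7261913935509905 zaxis [-7.40851722e-04 -1.72696738e-04 -9.99999711e-01]
box frame [-27.0866481    1.64002234 196.87794336]
(-86.5, 89, 90) [445.86680702 113.87727927]
(-86.5, -89, 90) [189.32263171 113.9328537 ]
(-86.5, 89, 22) [419.72124923 106.44320822]
(-86.5, -89, 22) [216.17902181 106.48241858]
```

View pics/w7.png

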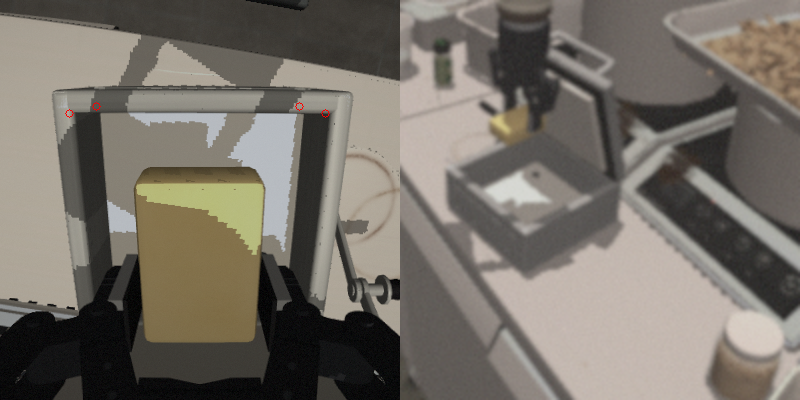

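The butter hangs inside the rim with wide clearance: the inner front corners lie at (196,112) and (452,110), close to the predicted pixels. I'll lower it.

play_rows --increments '[[[0,0,0],[0,0,0.035],1],[[0,0,0],[0,0,0.035],1],[[0,0,0],[0,0,0.035],1],[[0,0,0],[0,0,0.03],1],[[0,0,0],[0,0,0.014],1],[[0,0,0],[0,0,0.008],1],[[0,0,0],[0,0,0.004],1],[[0,0,0],[0,0,0],1],[[0,0,0],[0,0,0],1]]'

```text
clock: 20.18
eef_pos: [498.3, -84.9, 37.1]
orientation: [-0.246, 3.131, -0.001]
ft_force: [-0.1, -0.2, -0.6]
finger_gap: 49.3
grip_force: 31.8
```

play_rows --increments '[[[0,0,0],[0,0,0.003],1],[[0,0,0],[0,0,0.0015],1],[[0,0,0],[0,0,0.0015],1],[[0,0,0],[0,0,0],1]]'

```text
clock: 20.68
eef_pos: [497.7, -84.7, 30.6]
orientation: [0.247, -3.132, -0.0]
ft_force: [-2.4, 0.8, 3.2]
finger_gap: 49.3
grip_force: 32.4
```

play_rows --increments '[[[0,0,0],[0,0,0],0.2],[[0,0,0],[0,0,0],-0.2],[[0,0,0],[0,0,0],-0.6],[[0,0,0],[0,0,0],-0.8],[[0,0,0],[0,0,0],-0.8],[[0,0,0],[0,0,-0.01],-0.8],[[0,0,0],[0,0,-0.03],-0.8],[[0,0,0],[0,0,-0.05],-0.8],[[0,0,0],[0,0,-0.05],-0.8],[[0,0,0],[0,0,-0.05],-0.8]]'

```text
clock: 21.92
eef_pos: [497.6, -84.6, 222.8]
orientation: [-0.246, 3.131, -0.001]
ft_force: [-0.1, -0.1, -0.2]
finger_gap: 76.8
grip_force: 0.0
```

```bash
python3 - <<'E'
from but import *
s=env.observe();print(s['eef_pos'],s['orientation'],s['clock'],s['ft_force'])
im=env.get_image('wrist');r=env.regions_of('butter_center','wrist');m=r[0]['mask'].astype(np.uint8);print(r[0]['p'],m.sum())
f=bfit(m,'wrist',22,(498,-85));
import scipy
print(f.x,f.fun)
q=[524.5,-80,.155];M=R.from_euler('z',q[2]).as_matrix();print('butter in box',M.T@np.array([f.x[0]-q[0],f.x[1]-q[1],0]))
cv2.imwrite('pics/w8.png',im[:,120:520,::-1])
T=R.from_rotvec(s['orientation']).as_matrix();print(np.arctan2(T[1,1],T[0,1]))
E
```

```text
[497.57055642 -84.61460124 222.75892189] [-2.46415155e-01  3.13093261e+00 -8.33920122e-04] 21.925 [-0.12591732 -0.0592146  -0.20340577]
0.86 4424
[495.7519751  -88.09890145   1.71195857] 0.036268298011798095
butter in box [-29.6536893   -3.56368508   0.        ]
1.72787911410384
```

View pics/w8.png

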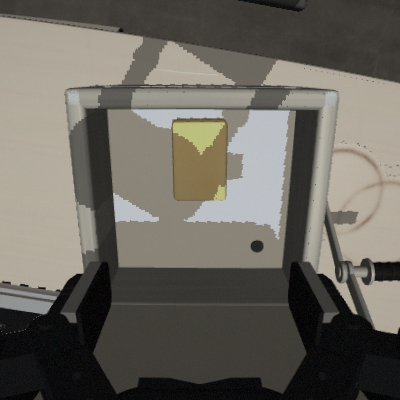

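The butter lies flat on the floor of the box, at about (-30,-4) mm in its frame, and it has been let go. I'll return to the knee by way of the front.

play_rows --increments '[[[0,0,0],[0.04,0,-0.033],-1],[[0,0,0],[0.04,0,-0.033],-1],[[0,0,0],[0.04,0,-0.033],-1],[[0,0,0.175],[0,0,0],-1],[[0,0,0.175],[0,0,0],-1],[[0,0,0.175],[0,0,0],-1],[[0,0,0.175],[0,0,0],-1],[[0,0,0.175],[0,0,0],-1],[[0,0,0.175],[0,0,0],-1],[[0,0,0.175],[0,0,0],-1]]'

```text
clock: 23.28
eef_pos: [379.0, -103.3, 319.2]
orientation: [-1.607, -2.7, -0.0]
ft_force: [-0.2, -0.4, -0.2]
finger_gap: 85.4
grip_force: 0.0
```

play_rows --increments '[[[0,0,0.175],[0,0,0],-1],[[0,0,0.173],[0,0,0],-1],[[0,0,0],[0,0,0],-1]]'

```text
clock: 23.65
eef_pos: [379.0, -103.3, 319.2]
orientation: [-2.041, -2.388, 0.0]
ft_force: [-0.8, -0.5, -0.3]
finger_gap: 85.0
grip_force: 0.0
```

play_rows --increments '[[[0,0,0],[0.042,0.0077,0],-1],[[0,0,0],[0.042,0.0077,0],-1],[[0,0,0],[0.042,0.0077,0],-1],[[0,0,0],[0.042,0.0077,0],-1],[[0,0,0],[0,0.0387,0.02],-1],[[0,0,0],[0,0.0387,0.02],-1],[[0,0,0],[0,0.0387,0.02],-1],[[0,0,0],[0,0.0387,0.02],-1],[[0,0,0],[0,0,0],-1],[[0,0,0],[0,0,0],-1]]'

```text
clock: 24.9
eef_pos: [536.3, 91.1, 239.5]
orientation: [-2.041, -2.388, 0.0]
ft_force: [0.6, 0.2, 1.2]
finger_gap: 85.9
grip_force: 0.0
```

```bash
python3 - <<'E'
from h import *
s=env.observe();print(s['eef_pos'],s['orientation'],s['clock'],s['ft_force'])
env.get_image('wrist');l=loc('knee_grip','wrist')[:1];print(l)
k=atz('wrist',l[0][0],116);print(k)
T=R.from_rotvec(s['orientation']).as_matrix();print(T.T@(np.array([536,92,92])-s['eef_pos']),T.T@(k-s['eef_pos']))
E
```

```text
[536.34460622  91.14168907 239.54286057] [-2.04053785e+00 -2.38843838e+00  3.69623334e-04] 24.9 [0.64379848 0.21391373 1.24345518]
[(array([318.528, 196.   ]), 0.73)]
[536.85126055  84.33167985 116.        ]
[  0.90322436  -0.16209427 147.54290585] [ -6.80422548  -0.52579614 123.54309926]
```

Well centred, so I'll descend and grip.

play_rows --increments '[[[0,0,0],[0,0,0.05],-1],[[0,0,0],[0,0,0.05],-1],[[0,0,0],[0,0,0.03],-1],[[0,0,0],[0,0,0.016],-1],[[0,0,0],[0,0,0],-1],[[0,0,0],[0,0,0],1],[[0,0,0],[0,0,0],1],[[0,0,0],[0,0,0],1],[[0,0,0],[0,0,0],1],[[0,0,0],[0,0,0],1]]' --grip_force 90

```text
clock: 26.25
eef_pos: [535.0, 90.9, 93.7]
orientation: [-2.041, -2.385, 0.006]
ft_force: [-7.6, -2.3, 9.2]
finger_gap: 13.0
grip_force: 87.5
```

play_rows --increments '[[[0,0,0],[0,-0.0065,-0.0039],1],[[0,0,0],[0,-0.0068,-0.0033],1],[[0,0,0],[0,-0.007,-0.0027],1],[[0,0,0],[0,-0.0072,-0.002],1],[[0,0,0],[0,0,0],1]]'

```text
clock: 26.88
eef_pos: [510.2, 87.2, 107.0]
orientation: [2.041, 2.385, 0.004]
ft_force: [0.1, 2.0, 6.6]
finger_gap: 12.5
grip_force: 88.1
```

play_rows --increments '[[[0,0,0],[0,-0.0074,-0.0014],1],[[0,0,0],[0,-0.0075,-0.0008],1],[[0,0,0],[0,-0.0075,-0.0001],1],[[0,0,0],[0,-0.0075,0.0006],1],[[0,0,0],[0,-0.0074,0.0012],1],[[0,0,0],[0,-0.0073,0.0018],1],[[0,0,0],[0,-0.0071,0.0025],1],[[0,0,0],[0,0,0],1]]'

```text
clock: 27.88
eef_pos: [455.8, 79.1, 101.4]
orientation: [-2.039, -2.384, 0.006]
ft_force: [-8.7, 1.5, 11.0]
finger_gap: 12.2
grip_force: 93.1
```

play_rows --increments '[[[0,0,0],[0,-0.0035,0.0013],1],[[0,0,0],[0,-0.0035,0.0015],1],[[0,0,0],[0,-0.0034,0.0016],1],[[0,0,0],[0,-0.0033,0.0018],1],[[0,0,0],[0,-0.0032,0.0019],1],[[0,0,0],[0,-0.0031,0.0021],1],[[0,0,0],[0,-0.0031,0.0022],1],[[0,0,0],[0,-0.003,0.0023],1],[[0,0,0],[0,-0.0029,0.0025],1],[[0,0,0],[0,-0.0028,0.0026],1]]'

```text
clock: 29.12
eef_pos: [424.0, 73.7, 80.1]
orientation: [-2.041, -2.382, 0.007]
ft_force: [-6.4, -1.5, 1.8]
finger_gap: 12.7
grip_force: 89.8
```

play_rows --increments '[[[0,0,0],[0,-0.0024,0.0027],1],[[0,0,0],[0,-0.0022,0.0028],1],[[0,0,0],[0,-0.0021,0.0029],1],[[0,0,0],[0,-0.002,0.003],1],[[0,0,0],[0,-0.0019,0.0031],1],[[0,0,0],[0,-0.0017,0.0032],1],[[0,0,0],[0,-0.0016,0.0032],1],[[0,0,0],[0,-0.0015,0.0033],1]]'

```text
clock: 30.12
eef_pos: [408.4, 72.0, 55.3]
orientation: [-2.038, -2.383, 0.006]
ft_force: [-5.9, 2.0, -2.5]
finger_gap: 12.5
grip_force: 87.7
```

play_rows --increments '[[[0,0,0],[0,-0.0013,0.0033],1],[[0,0,0],[0,-0.0012,0.0034],1],[[0,0,0],[0,0,0],1]]'

```text
clock: 30.5
eef_pos: [407.1, 71.9, 50.0]
orientation: [-2.039, -2.384, 0.004]
ft_force: [-8.2, 3.6, 6.8]
finger_gap: 12.5
grip_force: 88.7
```

play_rows --increments '[[[0,0,0],[0,-0.001,0.003],1],[[0,0,0],[0,0,0],1]]'

```text
clock: 30.75
eef_pos: [407.5, 72.1, 48.9]
orientation: [-2.04, -2.385, 0.001]
ft_force: [-12.1, 6.0, 22.5]
finger_gap: 12.6
grip_force: 90.6
```

Force builds up against the shut position: the lid is shut. I'll release and retreat.

play_rows --increments '[[[0,0,0],[0,0,0],0],[[0,0,0],[0,0,0],-0.6],[[0,0,0],[0,0,0],-1],[[0,0,0],[0,0,0],-1],[[0,0,0],[0,0,0],-1],[[0,0,0],[0,0,-0.03],-1],[[0,0,0],[0,0,-0.05],-1],[[0,0,0],[0.01,0,-0.06],-1],[[0,0,0],[0.02,0.02,-0.06],-1],[[0,0,0],[0.02,0.02,-0.06],-1]]'

```text
clock: 32.0
eef_pos: [438.3, 124.6, 302.8]
orientation: [2.043, 2.385, 0.001]
ft_force: [0.6, -0.1, 0.1]
finger_gap: 85.4
grip_force: 0.0
```

```bash
python3 - <<'E'
from h import *
s=env.observe();print(s['eef_pos'],s['clock'],s['ft_force'])
b=env.get_image('wrist');l=loc('knee_grip','wrist')[:1];a=env.get_image('scene')
print(l,atz('wrist',l[0][0],73),'start: 408,62; lid corner', proj('wrist',R.from_euler('z',.155).as_matrix()@[-106.5,105,114]+[524.5,-80,0]))
cv2.imwrite('pics/s9.png',np.hstack([cv2.resize(a[110:310,200:400],(400,400),interpolation=2),b[:,120:520]])[:,:,::-1])
E
```

```text
[438.34643012 124.5505959  302.82305576] 32.0 [ 0.56650258 -0.09351926  0.14081558]
[(array([285.696, 203.6  ]), 0.8)] [412.55457776  68.67151357  73.        ] start: 408,62; lid corner [[266.45353673 269.14950905]]
```

View pics/s9.png

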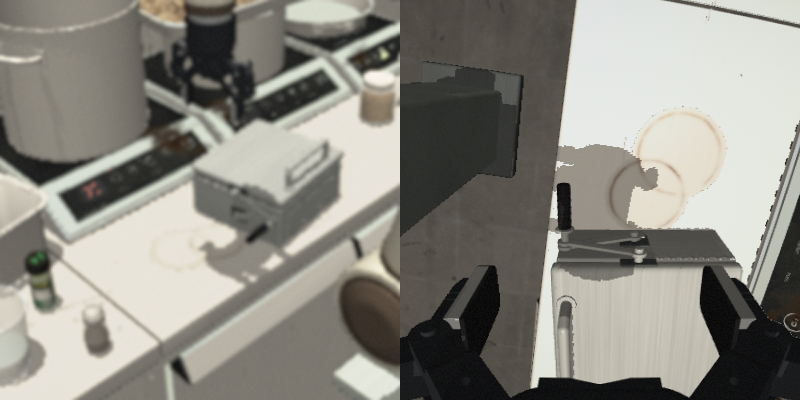

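```bash
python3 - <<'E'
from h import *
a=cv2.imread('pics/scene0.png',0);b=env.get_image('scene')[:,:,::-1];b=cv2.cvtColor(np.ascontiguousarray(b),6)
for n,(x0,y0,x1,y1) in dict(grip=(320,215,342,234),lidL=(292,180,320,215),handle=(340,183,355,205)).items():
    t=cv2.resize(a[y0:y1,x0:x1],None,fx=4,fy=4,interpolation=2);s=cv2.resize(b[y0-8:y1+8,x0-8:x1+8],None,fx=4,fy=4,interpolation=2)
    _,v,_,p=cv2.minMaxLoc(cv2.matchTemplate(s,t,5));print(n,round(v,3),np.array(p)/4-8)
E
```

```text
grip 0.845 [-0.25  0.25]
lidL 0.999 [0. 0.]
handle 0.998 [0. 0.]
```

The grip, lid and handle all match their starting pixels, so the lid is fully shut. I'll hand in.

```bash
python3 -c "
from station import env
print(env.finish_job())"
```

```text
the job is handed in; nothing more can be done
None
```

I handed the job in at about 32 s: the butter lies flat in the cold box, the lid is fully shut with the stay folded, and nothing else was touched; the hand-in returned no verdict.

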